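Lock-up time at the bicycle bench: drawers home, locking bar across

ROBOT

A 6-joint arm with a two-finger parallel gripper is mounted at the origin on the work surface. World frame = base frame: x ahead of the robot, y to its left, z up, the work surface at z = 0. Lengths are in m, angles in rad, forces in N, time in s.
With the tool pointing down it reaches from about 0.35 to 0.975 m from the base axis. Payload 17.4 kg.
Tool frame: the origin (TCP) lies on the centre line of the jaws, within the pads' length; the fingertips stand 17 mm ahead of it and the grasp point (between the pads) lies 2 mm behind it; z points along the fingers, y is the line along which they close (so a half turn about z gives the same grasp; the last joint's range is limited). The gripper opens to 85 mm and grips with 20 to 120 N. Pads are 22 mm wide; open, the fingers measure 114 mm over their backs; the gripper's body (76 mm by 85 mm) begins 54 mm behind the grasp point. The pads swing forward as they close: fully open they stand 13 mm farther back than shut.
Start: joints at [-1.255, 0.116, 1.442, -0, 1.584, -0.038], TCP at [0.234, -0.633, 0.248] pointing down, gripper open.
Joint ranges: [-2.83, 2.83], [-0.83, 2.19], [0.07, 2.5], [-1.14, 4.28], [0.01, 3], [-2.97, 2.97]. Speed limits (rad/s): [1.89, 1.89, 2.22, 3.14, 3.14, 3.14].

INTERFACE

Orientations are given as a 3x3 rotation matrix whose columns are the frame's x, y, z axes.
In Python, from workcell import get_obs, get_image, camera_model, hand_in, masks_of gives the robot as it stands.
- The arm moves only by the tool arm_command, never from a script. Its argument "moves" is a list of rows, each an object of numbers: "claw": the gripper command: -1 is fully open, 1 is shut, values between are in proportion; "x", "y", "z": the shift along the world's x, y, z in m; "wx", "wy", "wz": the turn, a rotation vector about the world's x, y, z in degrees. In form: [{"claw": .., "x": .., "y": .., "z": .., "wx": .., "wy": .., "wz": ..}, ...]. A call has 1 to 10 rows; each row is the pose to reach, as a shift and turn from the pose commanded when the call began; what a row does not reach only later rows make up. A row lasts 1/8 s, in which the tool goes at most 62.5 mm and 10.7 degrees, less where a joint would pass 70% of its speed; a pose out of reach is approached as far as the arm can. A call with a gripper value outside its range is refused whole. The fingers move at their own pace and stop on an object; "squeeze" is the grip in N (left out, the last holds). Time passes only in rows, so rows that repeat a pose let the fingers close. It gives the time, the measured TCP pose, the force, the opening and the grip force at its end, in the units of the state.
- get_obs(): the state, without advancing time (a new reading comes with each control period).
- get_image(name): name is "scene" or "top"; returns (picture, depth): 480x640x3 uint8, red, green, blue; 480x640 float32, m along the optical axis (not along the pixel's ray), 0 where there is no reading.
- camera_model(name): a dict with "mtx" (3x3 intrinsics, pixels), "rvec" (rotation vector, rad) and "tvec" (3), from world to camera coordinates, as OpenCV has them. Camera axes: x right, y down, z forward; pixel columns grow to the right and rows downward; lengths in m; the calibration is good to about 2 mm. A picture is of the moment at which its call begins. camera_model takes no time and is no camera call.
- hand_in(): hands the job in; it is judged then, once.
Trained networks look in the newest picture that a camera, given by its name, has taken for a name from the list of things; names that differ only in an ending like _2 or _b are one class to them, and where a whole thing is asked for, a point or a joint stands for the part that bears it (a point fixed in the world has none). Each returns a list of dicts, best first, with "score" (0 to 1); they miss things now and then, are a little off and sometimes report something else, mostly with a low value. They report only what shows in the picture. A call takes as long as a camera call.
- masks_of(camera, label): "region" (480x640 bool, what is visible of it) and "point" ([row, column] in pixels, amid what is visible of it).
The state is a dict: "t": time; "joints": joint angles; "joint_vel": joint speeds; "joint_torque": joint torques, N m; "position": TCP position; "orientation": TCP orientation; "wrist_force": force on the tool from outside, world axes, zero at the start; "moment": the same for the moment, N m; "finger_gap": opening from 0.0 (shut) to 1.0 (fully open); "grip_force": force on a finger pad.
Only numpy, scipy, OpenCV 4.12 (cv2) and the standard library are available. Lean on these libraries where they do the work, as an engineer would, in place of code of your own. Each camera call takes 0.05 s, during which the arm holds its last target. There are 200 camera calls.

TASK

The small-parts cabinet has to be ready to be locked for the night: push all three of its drawers fully home, and only then swing the hinged locking bar across the drawer fronts until it lies flat against them. Push with the fingertips, without slamming anything; grasp and lift nothing, and leave the things standing and lying about where they are.

Things in the scene. Friction and masses are not known exactly. Their poses are not given: they have to be found in the camera images.
- cabinet: Grey sheet-steel bench cabinet, fixed, 240 deep (its x) x 250 wide (its y) x 215 high. Origin: centre of its underside, on the table. Its front faces its own -x, 120 from the origin, turned to look roughly to the robot's right. Three drawers above one another slide along its x, flush with the front when shut, stopped there, and easily moved wherever the front is pushed.
- drawer_top (a joint): How far the top drawer is out, m: 0 = fully home, at most 0.12. About 2 N of friction plus a little drag; it stays where it is left. The drawer moves along the cabinet's x.
- drawer_middle (a joint): The same for the middle drawer.
- drawer_bottom (a joint): The same for the bottom drawer.
- drawer_top_face (a point): Centre of the outer face of the top drawer's plain steel front, 216 wide x 58 high (it moves with the drawer); 171 above the table. A bow handle on the front: a bar 8 thick, 80 long, its outer edge 30 off the front, 9 below this point. The front is bare at 50 to 108 left and right of this point.
- drawer_middle_face (a point): The same for the middle drawer; 109 mm above the table.
- drawer_bottom_face (a point): The same for the bottom drawer; 47 mm above the table.
- locking_bar (a joint): Angle, rad: 0 = flat across the ends of the drawer fronts, 1.57 = straight out from the front, more = farther outwards. The bar: an upright bare steel strip 50 wide, 4 thick, 195 high (11 to 206 above the table), hinged along the front edge at the cabinet's -y side; a key lock half way up stands 9 off its outer face. Slight friction (0.06 N m); stays where left, stops at 0.
- bar_hinge (a point): Upper end of the bar's hinge line, 206 mm above the table; in the cabinet's frame at x = -124, y = -125 mm.
- bar_edge (a point): Upper end of the bar's free edge, 50 mm from the hinge line, 206 mm above the table (it moves with the bar).
- grease_tub: Bystander: closed white tub with a lid, 72 across, 62 high, standing loose on the cabinet's top. Origin: centre of its underside.
- oil_bottle: Bystander: white oil bottle, 52 across, 150 high, standing beside the cabinet on the bar's side, towards the cabinet's rear. Origin: centre of its underside.
- sprocket: Bystander: toothed steel chain wheel lying flat in front of the cabinet, 110 across, 12 high. Origin: centre of its underside.
- pedal: Bystander: black bicycle pedal lying flat in front of the cabinet, 98 x 78 x 24 with a 20 axle stub. Origin: centre of its underside.
- spanner: Bystander: steel spanner 190 long, lying on the table. Origin: its middle, underside.
- mallet: Bystander: mallet 270 long with a wooden handle, lying on the table. Origin: its middle, underside.
- mug: Bystander: white mug, 80 across, 95 high, standing on the table. Origin: centre of its underside.

How it is judged:
By the outcome, as a careful person would: the job done as asked, in the order asked, and still so for the second after the job is handed in, with the robot touching nothing.
It also fails if it takes over 64 s, if anything falls off the work surface, if the arm or the gripper's body presses on something with over 40 N, if the wrist force passes 120 N, or if a joint passes its speed limit or range.

## Working session

There is one attempt and no reset: what is moved stays moved. The work goes in short steps, Python scripts to look and compute and a tool call to move; the robot and the scene stay as the last step left them, time stands still between calls to the robot, and variables do not carry over. Pictures are saved under pics/ and viewed, at most 10 in all, crops included, and the job is handed in when it is done.

Besides the shell and the picture viewer there is one more tool, called after "Call:" as name([rows], argument=value, ...), one row to a line, values as JSON. arm_command: Moves the arm, as the interface text tells. Its arguments: {"type":"object","properties":{"moves":{"type":"array","items":{"type":"object","properties":{"claw":{"type":"number"},"x":{"type":"number"},"y":{"type":"number"},"z":{"type":"number"},"wx":{"type":"number"},"wy":{"type":"number"},"wz":{"type":"number"}}}},"squeeze":{"type":"number"}},"required":["moves"]}

```bash
mkdir -p pics
cat > h.py <<'E'
import numpy as np,cv2
from workcell import *
def world(cam,d,pix=None):
    m=camera_model(cam);K=np.array(m["mtx"]);R=cv2.Rodrigues(np.array(m["rvec"],float))[0];t=np.array(m["tvec"],float).ravel()
    v,u=np.mgrid[0:480,0:640]
    c=np.stack([(u-K[0,2])/K[0,0]*d,(v-K[1,2])/K[1,1]*d,d],-1)
    return (c-t)@R
E
python3 - <<'E'
from h import *
for c in("scene","top"):
    p,d=get_image(c);cv2.imwrite(f"pics/{c}0.png",p[...,::-1]);np.savez(f"{c}0.npz",p=p,d=d)
    W=world(c,d)
    for n in("cabinet","drawer_top_face","drawer_middle_face","drawer_bottom_face","locking_bar","sprocket","pedal","grease_tub","oil_bottle","mug","mallet","spanner"):
        for r in masks_of(c,n)[:2]:
            g=r["region"]&(d>0);q=W[g]
            if len(q):print(c,n,round(r["score"],2),np.array(r["point"]).astype(int),g.sum(),np.percentile(q,3,axis=0).round(3),np.percentile(q,97,axis=0).round(3))
print(get_obs()["t"])
E
```

```text
scene cabinet 0.98 [216 403] 12494 [ 0.429 -0.009  0.015] [0.672 0.298 0.219]
scene cabinet 0.71 [253 382] 870 [0.648 0.014 0.02 ] [0.66  0.062 0.205]
scene drawer_top_face 0.56 [209 360] 2180 [ 0.431 -0.012  0.147] [0.633 0.101 0.202]
scene drawer_top_face 0.16 [241 208] 1008 [ 0.315 -0.393  0.006] [ 0.42  -0.322  0.095]
scene drawer_middle_face 0.57 [242 359] 357 [ 0.44  -0.017  0.082] [0.637 0.034 0.139]
scene drawer_middle_face 0.55 [219 399] 12180 [ 0.431 -0.009  0.021] [0.672 0.296 0.219]
scene drawer_bottom_face 0.75 [257 356] 404 [ 0.484 -0.008  0.   ] [0.638 0.027 0.084]
scene drawer_bottom_face 0.6 [254 381] 855 [0.648 0.014 0.02 ] [0.66  0.061 0.205]
scene locking_bar 0.86 [253 384] 890 [0.648 0.014 0.02 ] [0.66  0.062 0.205]
scene sprocket 0.64 [256 299] 714 [ 0.436 -0.169  0.004] [ 0.527 -0.08   0.016]
scene sprocket 0.55 [251 356] 297 [ 0.479 -0.008  0.025] [0.637 0.026 0.063]
scene pedal 0.8 [299 311] 850 [ 0.608 -0.206  0.005] [ 0.688 -0.102  0.028]
scene grease_tub 0.81 [180 434] 716 [0.538 0.204 0.222] [0.596 0.261 0.281]
scene oil_bottle 0.93 [258 470] 789 [0.673 0
[... 816 characters left out ...]
 0.204]
top drawer_bottom_face 0.5 [277 261] 25 [ 0.434 -0.005  0.03 ] [0.57  0.105 0.066]
top locking_bar 0.51 [199 239] 245 [0.645 0.013 0.108] [0.655 0.059 0.208]
top sprocket 0.61 [282 313] 1470 [ 0.434 -0.168  0.001] [ 0.526 -0.078  0.016]
top pedal 0.76 [213 325] 1076 [ 0.603 -0.202  0.004] [ 0.687 -0.1    0.029]
top grease_tub 0.8 [229 134] 1103 [0.527 0.205 0.232] [0.587 0.263 0.281]
top oil_bottle 0.72 [174 143] 572 [0.709 0.255 0.022] [0.749 0.297 0.153]
top mug 0.67 [334 414] 1268 [ 0.318 -0.393  0.001] [ 0.411 -0.318  0.097]
top mallet 0.94 [289 474] 1329 [ 0.437 -0.658  0.013] [ 0.508 -0.43   0.031]
top spanner 0.83 [226 424] 598 [ 0.547 -0.458  0.001] [ 0.691 -0.346  0.014]
1.3
```

View pics/scene0.png

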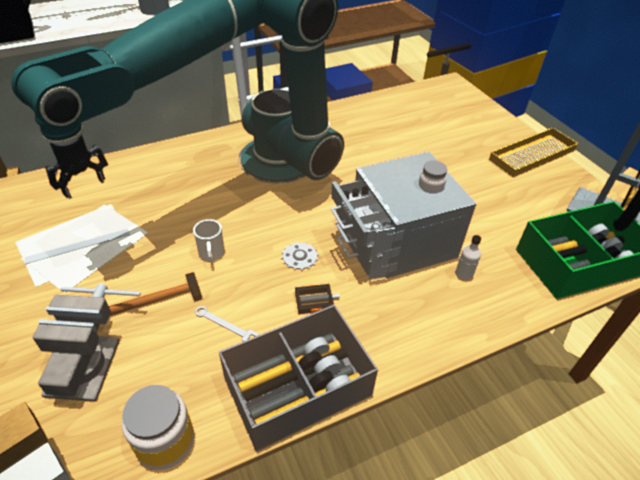

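View pics/top0.png

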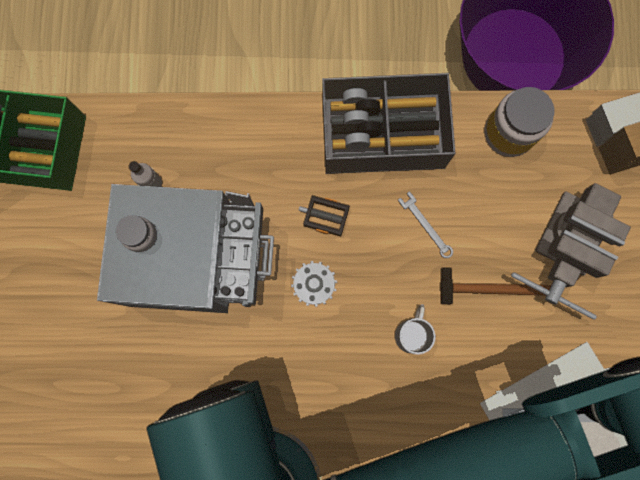

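The cabinet's top is at about top-image (160,248), front facing right. The top drawer is out, with its handle at (267,255). The bar stands out near (239,199), and the sprocket is at (314,283) and the pedal at (326,215). Next I'll fit the cabinet frame.

```bash
cat > fit.py <<'E'
from h import *
def cab(d,W):
    g=(abs(W[...,2]-.216)<.006)&(W[...,0]>.38)&(W[...,0]<.72)&(W[...,1]>.0)&(W[...,1]<.36)&(d>0)
    return W[g][:,:2]
E
python3 - <<'E'
from fit import *
for c in("top","scene"):
    z=np.load(f"{c}0.npz");d=z["d"];W=world(c,d);q=cab(d,W)
    r=cv2.minAreaRect(q.astype(np.float32));print(c,len(q),r)
    b=cv2.boxPoints(r);print(b.round(4))
z=np.load("top0.npz");r=z["p"][150:340,80:380]
a=cv2.resize(r,(780,494),interpolation=cv2.INTER_CUBIC)
p=np.load("scene0.npz")["p"][150:300,270:500];b=cv2.resize(p,(780,509),interpolation=cv2.INTER_CUBIC)
cv2.imwrite("pics/ca.png",a[...,::-1]);cv2.imwrite("pics/cb.png",b[...,::-1])
E
```

```text
top 12041 ((0.5395012497901917, 0.16925863921642303), (0.2931572198867798, 0.25119614601135254), 85.97183990478516)
[[0.4039 0.0319]
 [0.6545 0.0142]
 [0.6751 0.3067]
 [0.4245 0.3243]]
scene 4513 ((0.5405852794647217, 0.19539609551429749), (0.24465739727020264, 0.2580043375492096), 86.30498504638672)
[[0.404  0.0816]
 [0.6614 0.065 ]
 [0.6772 0.3092]
 [0.4197 0.3258]]
```

View pics/cb.png

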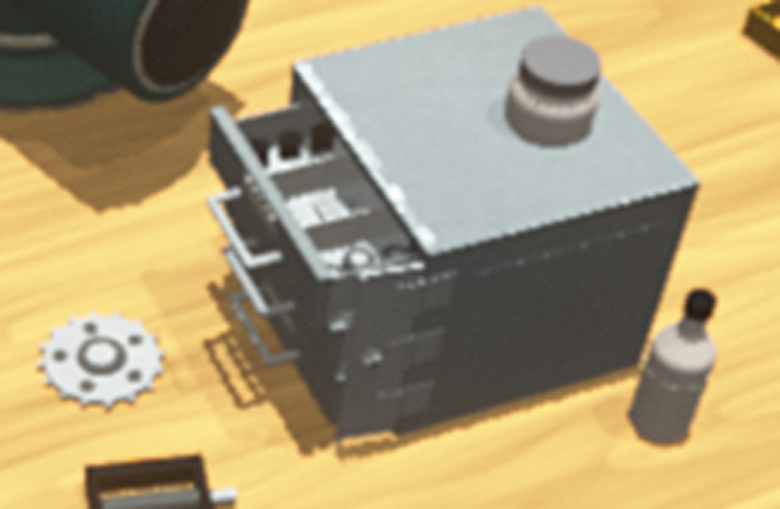

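The crop shows the bar standing roughly straight out (340–400, 270–430), and three handles with the top drawer clearly open. Next I'll work in the cabinet frame.

```bash
cat >> fit.py <<'E'
A=np.deg2rad(90-3.85)
ex=np.array([np.cos(A),np.sin(A)]);ey=np.array([-ex[1],ex[0]]);O=np.array([.5405,.1965])
def tocab(W):
    q=W[...,:2]-O;return np.stack([q@ex,q@ey,W[...,2]],-1)
E
python3 - <<'E'
from fit import *
for c in("top","scene"):
    z=np.load(f"{c}0.npz");d=z["d"];C=tocab(world(c,d));ok=d>0
    t=C[ok&(abs(C[...,2]-.216)<.006)&(C[...,0]>-.15)&(C[...,0]<.15)&(abs(C[...,1])<.16)]
    for s in(-.1,-.05,0,.05,.1):
        u=t[abs(t[:,1]-s)<.015];print(c,"y",s,"back",np.percentile(u[:,0],98.5).round(4),"front",np.percentile(u[:,0],1.5).round(4))
    for s in(-.08,0,.08):
        u=t[abs(t[:,0]-s)<.015];print(c,"x",s,np.percentile(u[:,1],[1.5,98.5]).round(4))
    for n,zz in(("top",.171),("mid",.109),("bot",.047)):
        for lo,hi in((-.115,-.05),(-.03,.03),(.05,.115)):
            g=ok&(abs(C[...,2]-zz)<.035)&(C[...,0]<-.118)&(C[...,0]>-.32)&(C[...,1]>lo)&(C[...,1]<hi)
            q=C[g]
            if len(q)>5:
                h,e=np.histogram(q[:,0],bins=np.arange(-.32,-.11,.01));print(c,n,(lo,hi),len(q),[(int(round(1e3*a)),int(b)) for a,b in zip(e,h) if b])
    g=ok&(C[...,2]>.02)&(C[...,2]<.204)&(C[...,0]<-.122)&(C[...,0]>-.19)&(C[...,1]<-.112)&(C[...,1]>-.2)
    q=C[g];print(c,"bar",len(q))
    if len(q):print(np.percentile(q,[2,98],axis=0).round(3),np.polyfit(q[:,0],q[:,1],1))
E
```

```text
top y -0.1 back 0.1148 front -0.1185
top y -0.05 back 0.1155 front -0.1199
top y 0 back 0.1158 front -0.1195
top y 0.05 back 0.1148 front -0.1189
top y 0.1 back 0.1145 front -0.1185
top x -0.08 [-0.1216  0.1208]
top x 0 [-0.1214  0.121 ]
top x 0.08 [-0.1225  0.1217]
top top (-0.115, -0.05) 1053 [(-210, 115), (-200, 107), (-190, 68), (-180, 121), (-170, 112), (-160, 123), (-150, 119), (-140, 112), (-130, 147)]
top top (-0.03, 0.03) 1124 [(-240, 42), (-230, 57), (-210, 125), (-200, 114), (-190, 53), (-180, 123), (-170, 111), (-160, 117), (-150, 124), (-140, 113), (-130, 116)]
top top (0.05, 0.115) 975 [(-210, 124), (-200, 113), (-190, 62), (-180, 124), (-170, 103), (-160, 96), (-150, 116), (-140, 98), (-130, 118)]
top mid (-0.115, -0.05) 24 [(-190, 1), (-180, 1), (-170, 2), (-160, 3), (-150, 1), (-140, 7), (-130, 9)]
top mid (-0.03, 0.03) 114 [(-220, 63), (-210, 29), (-190, 3), (-180, 2), (-170, 2), (-160, 4), (-150, 1), (-140, 3), (-130, 4)]
top mid (0.05, 0.115) 101 [(-210, 2), (-190, 17), (-180, 18), (-170, 10), (-160, 11), (-150, 10), (-140, 9), (-130, 19)]
top bot (-0.115, -0.05) 
[... 1081 characters left out ...]
140, 55), (-130, 46)]
scene mid (-0.115, -0.05) 203 [(-210, 1), (-200, 1), (-190, 121), (-180, 45), (-170, 23), (-150, 8), (-140, 4)]
scene mid (-0.03, 0.03) 99 [(-220, 35), (-210, 14), (-190, 49), (-160, 1)]
scene mid (0.05, 0.115) 49 [(-210, 2), (-190, 47)]
scene bot (-0.115, -0.05) 214 [(-320, 22), (-310, 25), (-300, 16), (-290, 2), (-190, 3), (-180, 133), (-170, 12), (-150, 1)]
scene bot (-0.03, 0.03) 140 [(-320, 13), (-310, 1), (-290, 2), (-280, 1), (-210, 31), (-200, 13), (-190, 1), (-180, 78)]
scene bot (0.05, 0.115) 31 [(-320, 5), (-310, 5), (-300, 1), (-290, 2), (-280, 1), (-190, 1), (-180, 16)]
scene bar 842
[[-0.175 -0.13   0.025]
 [-0.124 -0.118  0.2  ]] [-0.11544597 -0.14152201]
```

View pics/ca.png

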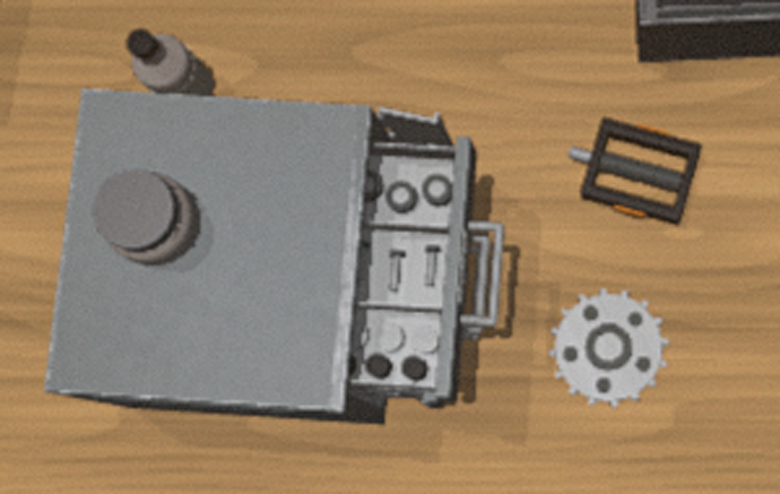

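Run:
```python
from h import *
from scipy.spatial.transform import Rotation as R
o=get_obs();print(np.round(o["orientation"],3),o["position"],o["wrist_force"])
print((R.from_euler('z',-3.85,degrees=True)*R.from_euler('x',65,degrees=True)).as_rotvec(degrees=True))
```

```text
[[ 0.938  0.346  0.   ]
 [ 0.346 -0.938  0.   ]
 [ 0.    -0.    -1.   ]] [ 0.23384855 -0.63320404  0.24831908] [-1.10074249 -0.18347461 -0.6353562 ]
[64.97444152 -2.18380628 -3.42788922]
```

Call:
arm_command([
  {"claw":1,"x":0.03,"y":0.05,"z":0.02},
  {"claw":1,"x":0.06,"y":0.1,"z":0.05},
  {"claw":1,"x":0.09,"y":0.15,"z":0.08},
  {"claw":1,"x":0.12,"y":0.2,"z":0.1,"wx":10},
  {"claw":1,"x":0.15,"y":0.24,"z":0.1,"wx":20},
  {"claw":1,"x":0.18,"y":0.28,"z":0.1,"wx":30},
  {"claw":1,"x":0.2,"y":0.31,"z":0.1,"wx":40,"wy":-1,"wz":-2},
  {"claw":1,"x":0.21,"y":0.34,"z":0.1,"wx":50,"wy":-2,"wz":-3},
  {"claw":1,"x":0.21,"y":0.37,"z":0.1,"wx":60,"wy":-2,"wz":-3},
  {"claw":1,"x":0.21,"y":0.38,"z":0.1,"wx":65,"wy":-2.2,"wz":-3.4},
])

```text
$.moves[0]: bad value
```

Run:
```python
from scipy.spatial.transform import Rotation as R
r=(R.from_euler('z',-3.85,degrees=True)*R.from_euler('x',65,degrees=True)*R.from_euler('z',-20.3,degrees=True)).as_rotvec(degrees=True)
print(r)
for k in range(1,8): print((r*k/7).round(1))
```

```text
[ 64.7667123    9.36187427 -21.48818441]
[ 9.3  1.3 -3.1]
[18.5  2.7 -6.1]
[27.8  4.  -9.2]
[ 37.    5.3 -12.3]
[ 46.3   6.7 -15.3]
[ 55.5   8.  -18.4]
[ 64.8   9.4 -21.5]
```

Call:
arm_command([
  {"claw":1.0,"x":0.03,"y":0.05,"z":0.02,"wx":0,"wy":0,"wz":0},
  {"claw":1.0,"x":0.06,"y":0.1,"z":0.05,"wx":0,"wy":0,"wz":0},
  {"claw":1.0,"x":0.09,"y":0.15,"z":0.08,"wx":0,"wy":0,"wz":0},
])

```text
t: 1.68
position: [0.3216, -0.4863, 0.3263]
orientation: [[0.938, 0.346, 0.0], [0.346, -0.938, 0.0], [0.0, 0.0, -1.0]]
wrist_force: [1.0, -0.8, -1.0]
finger_gap: 0.379
grip_force: 0.0
```

Commanded pose is now about (0.324, −0.483, 0.328).

Call:
arm_command([
  {"claw":1.0,"x":0.02,"y":0.04,"z":0.02,"wx":9.3,"wy":1.3,"wz":-3.1},
  {"claw":1.0,"x":0.04,"y":0.08,"z":0.02,"wx":18.5,"wy":2.7,"wz":-6.1},
  {"claw":1.0,"x":0.06,"y":0.12,"z":0.02,"wx":27.8,"wy":4.0,"wz":-9.2},
  {"claw":1.0,"x":0.08,"y":0.16,"z":0.02,"wx":37.0,"wy":5.3,"wz":-12.3},
  {"claw":1.0,"x":0.1,"y":0.2,"z":0.02,"wx":46.3,"wy":6.7,"wz":-15.3},
  {"claw":1.0,"x":0.12,"y":0.23,"z":0.02,"wx":55.5,"wy":8.0,"wz":-18.4},
  {"claw":1.0,"x":0.12,"y":0.25,"z":0.02,"wx":64.8,"wy":9.4,"wz":-21.5},
  {"claw":1.0,"x":0.12,"y":0.25,"z":0.02,"wx":64.8,"wy":9.4,"wz":-21.5},
  {"claw":1.0,"x":0.12,"y":0.25,"z":0.02,"wx":64.8,"wy":9.4,"wz":-21.5},
])

```text
t: 2.8
position: [0.441, -0.2385, 0.346]
orientation: [[0.998, -0.028, 0.06], [-0.066, -0.425, 0.903], [0.001, -0.905, -0.426]]
wrist_force: [1.4, -0.8, 0.6]
finger_gap: 0.005
grip_force: 0.0
```

Call:
arm_command([
  {"claw":1.0,"x":0.003,"y":0.02,"z":-0.05,"wx":0,"wy":0,"wz":0},
  {"claw":1.0,"x":0.003,"y":0.05,"z":-0.1,"wx":0,"wy":0,"wz":0},
  {"claw":1.0,"x":0.003,"y":0.09,"z":-0.14,"wx":0,"wy":0,"wz":0},
  {"claw":1.0,"x":0.003,"y":0.14,"z":-0.165,"wx":0,"wy":0,"wz":0},
  {"claw":1.0,"x":0.003,"y":0.17,"z":-0.168,"wx":0,"wy":0,"wz":0},
  {"claw":1.0,"x":0.003,"y":0.175,"z":-0.168,"wx":0,"wy":0,"wz":0},
  {"claw":1.0,"x":0.003,"y":0.175,"z":-0.168,"wx":0,"wy":0,"wz":0},
])

```text
t: 3.68
position: [0.4444, -0.0636, 0.1784]
orientation: [[0.998, -0.027, 0.061], [-0.066, -0.424, 0.903], [0.002, -0.905, -0.425]]
wrist_force: [-0.2, -0.3, -0.2]
finger_gap: -0.0
grip_force: 0.0
```

Run:
```python
from h import *
p,d=get_image("scene");q=get_image("top")[0]
a=cv2.resize(p[120:320,230:500],(540,400));b=cv2.resize(q[150:350,80:380],(600,400))
cv2.imwrite("pics/s1.png",p[100:340,200:520][...,::-1]);cv2.imwrite("pics/s1.png",cv2.resize(np.hstack([p[140:300,270:430],q[170:330,180:340]]),(800,400))[...,::-1])
print(get_obs()["position"],get_obs()["wrist_force"])
```

```text
[ 0.44444605 -0.06395974  0.17808608] [-0.10890322 -0.05660109 -0.84770146]
```

View pics/s1.png

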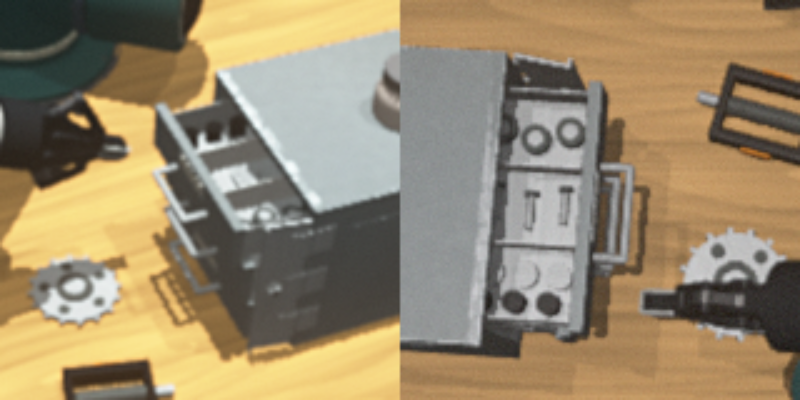

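The view shows the fingertip about 40 mm in front of the top drawer's bare part, clear of the handle. I'm pushing now.

Call:
arm_command([
  {"claw":1.0,"x":0.001,"y":0.015,"z":0,"wx":0,"wy":0,"wz":0},
  {"claw":1.0,"x":0.002,"y":0.027,"z":0,"wx":0,"wy":0,"wz":0},
  {"claw":1.0,"x":0.0025,"y":0.037,"z":0,"wx":0,"wy":0,"wz":0},
  {"claw":1.0,"x":0.003,"y":0.047,"z":0,"wx":0,"wy":0,"wz":0},
  {"claw":1.0,"x":0.004,"y":0.057,"z":0,"wx":0,"wy":0,"wz":0},
  {"claw":1.0,"x":0.005,"y":0.067,"z":0,"wx":0,"wy":0,"wz":0},
  {"claw":1.0,"x":0.005,"y":0.077,"z":0,"wx":0,"wy":0,"wz":0},
  {"claw":1.0,"x":0.006,"y":0.087,"z":0,"wx":0,"wy":0,"wz":0},
  {"claw":1.0,"x":0.007,"y":0.097,"z":0,"wx":0,"wy":0,"wz":0},
  {"claw":1.0,"x":0.007,"y":0.107,"z":0,"wx":0,"wy":0,"wz":0},
])

```text
t: 5.03
position: [0.4512, 0.0448, 0.1775]
orientation: [[0.998, -0.029, 0.061], [-0.068, -0.421, 0.905], [-0.001, -0.907, -0.422]]
wrist_force: [1.3, -2.4, -0.6]
finger_gap: -0.001
grip_force: 1.2
```

Call:
arm_command([
  {"claw":1.0,"x":0.001,"y":0.006,"z":0,"wx":0,"wy":0,"wz":0},
  {"claw":1.0,"x":0.001,"y":0.011,"z":0,"wx":0,"wy":0,"wz":0},
  {"claw":1.0,"x":0.001,"y":0.015,"z":0,"wx":0,"wy":0,"wz":0},
  {"claw":1.0,"x":0.001,"y":0.018,"z":0,"wx":0,"wy":0,"wz":0},
  {"claw":1.0,"x":0.001,"y":0.02,"z":0,"wx":0,"wy":0,"wz":0},
  {"claw":1.0,"x":0.001,"y":0.02,"z":0,"wx":0,"wy":0,"wz":0},
])

```text
t: 5.78
position: [0.4524, 0.0627, 0.1777]
orientation: [[0.998, -0.029, 0.062], [-0.069, -0.424, 0.903], [-0.0, -0.905, -0.425]]
wrist_force: [-6.4, -32.6, 3.8]
finger_gap: -0.001
grip_force: 16.4
```

Top is home: 32 N with the TCP at y=0.063. I'll back off and go to the middle drawer, with a softer finish.

Call:
arm_command([
  {"claw":1.0,"x":-0.001,"y":-0.03,"z":0,"wx":0,"wy":0,"wz":0},
  {"claw":1.0,"x":-0.005,"y":-0.08,"z":0,"wx":0,"wy":0,"wz":0},
  {"claw":1.0,"x":-0.007,"y":-0.105,"z":-0.03,"wx":0,"wy":0,"wz":0},
  {"claw":1.0,"x":-0.007,"y":-0.105,"z":-0.06,"wx":0,"wy":0,"wz":0},
  {"claw":1.0,"x":-0.007,"y":-0.1,"z":-0.06,"wx":0,"wy":0,"wz":0},
  {"claw":1.0,"x":-0.006,"y":-0.088,"z":-0.06,"wx":0,"wy":0,"wz":0},
  {"claw":1.0,"x":-0.005,"y":-0.078,"z":-0.06,"wx":0,"wy":0,"wz":0},
  {"claw":1.0,"x":-0.004,"y":-0.068,"z":-0.06,"wx":0,"wy":0,"wz":0},
])

```text
t: 6.78
position: [0.4482, -0.0029, 0.1183]
orientation: [[0.998, -0.028, 0.06], [-0.067, -0.422, 0.904], [0.0, -0.906, -0.423]]
wrist_force: [-1.2, 1.1, 0.6]
finger_gap: 0.001
grip_force: 0.0
```

Call:
arm_command([
  {"claw":1.0,"x":0.001,"y":0.01,"z":0,"wx":0,"wy":0,"wz":0},
  {"claw":1.0,"x":0.001,"y":0.02,"z":0,"wx":0,"wy":0,"wz":0},
  {"claw":1.0,"x":0.002,"y":0.03,"z":0,"wx":0,"wy":0,"wz":0},
  {"claw":1.0,"x":0.003,"y":0.04,"z":0,"wx":0,"wy":0,"wz":0},
  {"claw":1.0,"x":0.003,"y":0.049,"z":0,"wx":0,"wy":0,"wz":0},
  {"claw":1.0,"x":0.004,"y":0.056,"z":0,"wx":0,"wy":0,"wz":0},
  {"claw":1.0,"x":0.004,"y":0.061,"z":0,"wx":0,"wy":0,"wz":0},
  {"claw":1.0,"x":0.004,"y":0.064,"z":0,"wx":0,"wy":0,"wz":0},
  {"claw":1.0,"x":0.004,"y":0.066,"z":0,"wx":0,"wy":0,"wz":0},
  {"claw":1.0,"x":0.004,"y":0.066,"z":0,"wx":0,"wy":0,"wz":0},
])

```text
t: 8.02
position: [0.4522, 0.0619, 0.1175]
orientation: [[0.998, -0.029, 0.061], [-0.068, -0.422, 0.904], [-0.001, -0.906, -0.423]]
wrist_force: [0.5, -5.3, -0.0]
finger_gap: -0.001
grip_force: 2.8
```

Call:
arm_command([
  {"claw":1.0,"x":0,"y":0.001,"z":0,"wx":0,"wy":0,"wz":0},
  {"claw":1.0,"x":0,"y":0.0015,"z":0,"wx":0,"wy":0,"wz":0},
  {"claw":1.0,"x":0,"y":0.0015,"z":0,"wx":0,"wy":0,"wz":0},
])

```text
t: 8.4
position: [0.4524, 0.0625, 0.1176]
orientation: [[0.998, -0.029, 0.062], [-0.068, -0.423, 0.904], [-0.0, -0.906, -0.424]]
wrist_force: [-4.5, -23.3, 3.3]
finger_gap: 0.001
grip_force: 12.0
```

Call:
arm_command([
  {"claw":1.0,"x":-0.001,"y":-0.03,"z":0,"wx":0,"wy":0,"wz":0},
  {"claw":1.0,"x":-0.005,"y":-0.08,"z":0,"wx":0,"wy":0,"wz":0},
  {"claw":1.0,"x":-0.006,"y":-0.095,"z":-0.03,"wx":0,"wy":0,"wz":0},
  {"claw":1.0,"x":-0.006,"y":-0.095,"z":-0.056,"wx":0,"wy":0,"wz":0},
  {"claw":1.0,"x":-0.006,"y":-0.09,"z":-0.056,"wx":0,"wy":0,"wz":0},
  {"claw":1.0,"x":-0.006,"y":-0.08,"z":-0.056,"wx":0,"wy":0,"wz":0},
  {"claw":1.0,"x":-0.005,"y":-0.07,"z":-0.056,"wx":0,"wy":0,"wz":0},
  {"claw":1.0,"x":-0.004,"y":-0.06,"z":-0.056,"wx":0,"wy":0,"wz":0},
])

```text
t: 9.4
position: [0.4482, 0.0045, 0.0622]
orientation: [[0.998, -0.028, 0.061], [-0.067, -0.422, 0.904], [0.0, -0.906, -0.423]]
wrist_force: [0.2, 0.2, 0.1]
finger_gap: -0.0
grip_force: 0.0
```

Call:
arm_command([
  {"claw":1.0,"x":0.001,"y":0.01,"z":0,"wx":0,"wy":0,"wz":0},
  {"claw":1.0,"x":0.001,"y":0.02,"z":0,"wx":0,"wy":0,"wz":0},
  {"claw":1.0,"x":0.002,"y":0.03,"z":0,"wx":0,"wy":0,"wz":0},
  {"claw":1.0,"x":0.003,"y":0.04,"z":0,"wx":0,"wy":0,"wz":0},
  {"claw":1.0,"x":0.003,"y":0.048,"z":0,"wx":0,"wy":0,"wz":0},
  {"claw":1.0,"x":0.004,"y":0.054,"z":0,"wx":0,"wy":0,"wz":0},
  {"claw":1.0,"x":0.004,"y":0.057,"z":0,"wx":0,"wy":0,"wz":0},
  {"claw":1.0,"x":0.004,"y":0.059,"z":0,"wx":0,"wy":0,"wz":0},
  {"claw":1.0,"x":0.004,"y":0.06,"z":0,"wx":0,"wy":0,"wz":0},
  {"claw":1.0,"x":0.004,"y":0.06,"z":0,"wx":0,"wy":0,"wz":0},
])

```text
t: 10.65
position: [0.4523, 0.0625, 0.0615]
orientation: [[0.998, -0.029, 0.061], [-0.068, -0.423, 0.904], [-0.001, -0.906, -0.424]]
wrist_force: [-6.6, -23.0, 3.6]
finger_gap: -0.002
grip_force: 12.0
```

All three are home. I'm retracting and going round to the bar's outer side.

Call:
arm_command([
  {"claw":1.0,"x":-0.002,"y":-0.03,"z":0,"wx":0,"wy":0,"wz":0},
  {"claw":1.0,"x":-0.005,"y":-0.08,"z":0.02,"wx":0,"wy":0,"wz":0},
  {"claw":1.0,"x":0.0,"y":-0.13,"z":0.06,"wx":0,"wy":0,"wz":0},
  {"claw":1.0,"x":0.03,"y":-0.16,"z":0.09,"wx":0,"wy":0,"wz":0},
  {"claw":1.0,"x":0.08,"y":-0.165,"z":0.105,"wx":0,"wy":0,"wz":0},
  {"claw":1.0,"x":0.13,"y":-0.165,"z":0.105,"wx":0,"wy":0,"wz":0},
  {"claw":1.0,"x":0.18,"y":-0.165,"z":0.105,"wx":0,"wy":0,"wz":0},
  {"claw":1.0,"x":0.23,"y":-0.165,"z":0.105,"wx":0,"wy":0,"wz":0},
  {"claw":1.0,"x":0.243,"y":-0.15,"z":0.105,"wx":0,"wy":0,"wz":0},
  {"claw":1.0,"x":0.243,"y":-0.13,"z":0.105,"wx":0,"wy":0,"wz":0},
])

```text
t: 11.9
position: [0.695, -0.0655, 0.1657]
orientation: [[0.998, -0.03, 0.06], [-0.067, -0.421, 0.905], [-0.002, -0.907, -0.422]]
wrist_force: [0.3, 0.6, -0.7]
finger_gap: -0.001
grip_force: 0.0
```

Run:
```python
from fit import *
p,d=get_image("scene");q,dq=get_image("top")
cv2.imwrite("pics/s2.png",cv2.resize(np.hstack([p[140:300,290:450],q[140:300,160:320]]),(800,400))[...,::-1])
print(get_obs()["position"],get_obs()["wrist_force"])
C=tocab(world("scene",d))
for n,zz in(("top",.19),("mid",.109),("bot",.047)):
    for lo,hi in ((-.11,-.05),(.05,.11)):
        g=(d>0)&(abs(C[...,2]-zz)<.02)&(C[...,0]<-.09)&(C[...,0]>-.22)&(C[...,1]>lo)&(C[...,1]<hi)
        print(n,g.sum(),np.percentile(C[g][:,0],[5,50,95]).round(4) if g.sum()>5 else "")
```

```text
[ 0.69393527 -0.06421698  0.16636665] [ 0.69490527 -0.40366941  0.01959749]
top 129 [-0.1222 -0.1205 -0.1188]
top 118 [-0.123  -0.1208 -0.1185]
mid 0 
mid 63 [-0.1224 -0.1207 -0.1182]
bot 0 
bot 54 [-0.1226 -0.1207 -0.1188]
```

View pics/s2.png

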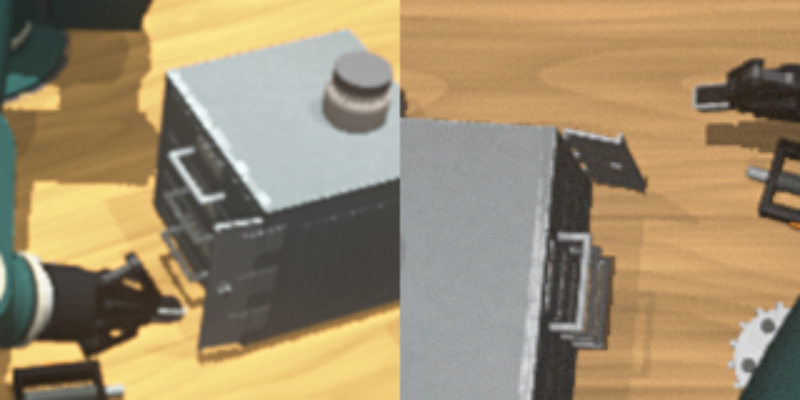

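All fronts measure within 1 mm of cabinet x = −120, so the drawers are home. The finger is outside the bar, which still stands straight out. I'm going in beside it and sweeping.

Call:
arm_command([
  {"claw":1.0,"x":0,"y":0.03,"z":0,"wx":0,"wy":0,"wz":0},
  {"claw":1.0,"x":0,"y":0.06,"z":0,"wx":0,"wy":0,"wz":0},
  {"claw":1.0,"x":0,"y":0.08,"z":0,"wx":0,"wy":0,"wz":0},
  {"claw":1.0,"x":-0.01,"y":0.08,"z":0,"wx":0,"wy":0,"wz":0},
  {"claw":1.0,"x":-0.018,"y":0.081,"z":0,"wx":0,"wy":0,"wz":0},
  {"claw":1.0,"x":-0.024,"y":0.082,"z":0,"wx":0,"wy":0,"wz":0},
  {"claw":1.0,"x":-0.03,"y":0.082,"z":0,"wx":0,"wy":0,"wz":0},
  {"claw":1.0,"x":-0.036,"y":0.082,"z":0,"wx":0,"wy":0,"wz":0},
  {"claw":1.0,"x":-0.042,"y":0.083,"z":0,"wx":0,"wy":0,"wz":0},
  {"claw":1.0,"x":-0.048,"y":0.083,"z":0,"wx":0,"wy":0,"wz":0},
])

```text
t: 13.25
position: [0.6468, 0.0166, 0.1665]
orientation: [[0.998, -0.029, 0.061], [-0.068, -0.421, 0.905], [-0.001, -0.907, -0.422]]
wrist_force: [3.1, 0.6, -0.6]
finger_gap: -0.001
grip_force: 1.2
```

Call:
arm_command([
  {"claw":1.0,"x":-0.006,"y":0.0,"z":0,"wx":0,"wy":0,"wz":0},
  {"claw":1.0,"x":-0.011,"y":0.002,"z":0,"wx":0,"wy":0,"wz":0},
  {"claw":1.0,"x":-0.015,"y":0.005,"z":0,"wx":0,"wy":0,"wz":0},
  {"claw":1.0,"x":-0.016,"y":0.01,"z":0,"wx":0,"wy":0,"wz":0},
  {"claw":1.0,"x":-0.016,"y":0.014,"z":0,"wx":0,"wy":0,"wz":0},
  {"claw":1.0,"x":-0.016,"y":0.018,"z":0,"wx":0,"wy":0,"wz":0},
  {"claw":1.0,"x":-0.016,"y":0.021,"z":0,"wx":0,"wy":0,"wz":0},
  {"claw":1.0,"x":-0.016,"y":0.023,"z":0,"wx":0,"wy":0,"wz":0},
  {"claw":1.0,"x":-0.016,"y":0.024,"z":0,"wx":0,"wy":0,"wz":0},
  {"claw":1.0,"x":-0.016,"y":0.024,"z":0,"wx":0,"wy":0,"wz":0},
])

```text
t: 14.5
position: [0.631, 0.0407, 0.1664]
orientation: [[0.998, -0.029, 0.06], [-0.067, -0.421, 0.905], [-0.001, -0.907, -0.422]]
wrist_force: [-0.6, -0.5, 0.0]
finger_gap: -0.0
grip_force: 0.5
```

Call:
arm_command([
  {"claw":1.0,"x":0,"y":0.0015,"z":0,"wx":0,"wy":0,"wz":0},
  {"claw":1.0,"x":0,"y":0.003,"z":0,"wx":0,"wy":0,"wz":0},
  {"claw":1.0,"x":0,"y":0.004,"z":0,"wx":0,"wy":0,"wz":0},
  {"claw":1.0,"x":0,"y":0.004,"z":0,"wx":0,"wy":0,"wz":0},
])

```text
t: 15.0
position: [0.6311, 0.0442, 0.1665]
orientation: [[0.998, -0.029, 0.061], [-0.068, -0.422, 0.904], [-0.001, -0.906, -0.423]]
wrist_force: [-1.7, -8.7, -0.2]
finger_gap: 0.001
grip_force: 4.4
```

Call:
arm_command([
  {"claw":1.0,"x":0,"y":0.0007,"z":0,"wx":0,"wy":0,"wz":0},
  {"claw":1.0,"x":0,"y":0.0007,"z":0,"wx":0,"wy":0,"wz":0},
])

```text
t: 15.25
position: [0.6311, 0.0444, 0.1665]
orientation: [[0.998, -0.03, 0.061], [-0.068, -0.422, 0.904], [-0.001, -0.906, -0.423]]
wrist_force: [-4.7, -14.2, 0.9]
finger_gap: 0.001
grip_force: 7.4
```

Call:
arm_command([
  {"claw":1.0,"x":-0.001,"y":-0.02,"z":0,"wx":0,"wy":0,"wz":0},
  {"claw":1.0,"x":-0.004,"y":-0.06,"z":0.0,"wx":0,"wy":0,"wz":0},
  {"claw":1.0,"x":-0.007,"y":-0.11,"z":0.02,"wx":0,"wy":0,"wz":0},
  {"claw":1.0,"x":-0.01,"y":-0.16,"z":0.06,"wx":0,"wy":0,"wz":0},
  {"claw":1.0,"x":-0.01,"y":-0.21,"z":0.09,"wx":0,"wy":0,"wz":0},
  {"claw":1.0,"x":-0.01,"y":-0.25,"z":0.1,"wx":0,"wy":0,"wz":0},
  {"claw":1.0,"x":-0.01,"y":-0.25,"z":0.1,"wx":0,"wy":0,"wz":0},
])

```text
t: 16.12
position: [0.6209, -0.2079, 0.267]
orientation: [[0.998, -0.03, 0.063], [-0.07, -0.421, 0.904], [-0.0, -0.906, -0.422]]
wrist_force: [1.2, 0.3, -0.2]
finger_gap: -0.003
grip_force: 0.0
```

Run:
```python
from fit import *
p,d=get_image("scene");q,dq=get_image("top")
cv2.imwrite("pics/s3.png",cv2.resize(np.hstack([p[140:300,290:450],q[140:300,160:320]]),(800,400))[...,::-1])
print(get_obs()["t"],get_obs()["position"],get_obs()["wrist_force"])
C=tocab(world("scene",d))
for n,zz in(("top",.175),("mid",.109),("bot",.047)):
    for lo,hi in ((-.13,-.105),(-.095,-.07),(.05,.11)):
        g=(d>0)&(abs(C[...,2]-zz)<.025)&(C[...,0]<-.105)&(C[...,0]>-.2)&(C[...,1]>lo)&(C[...,1]<hi)
        print(n,g.sum(),np.percentile(C[g][:,0],[5,50,95]).round(4) if g.sum()>5 else "")
```

```text
16.225 [ 0.62089618 -0.2052228   0.26599404] [ 0.13954137 -1.16278548 -0.65015799]
top 153 [-0.1286 -0.1237 -0.1073]
top 76 [-0.1317 -0.1268 -0.1246]
top 136 [-0.1225 -0.1208 -0.1189]
mid 141 [-0.1293 -0.1242 -0.1077]
mid 57 [-0.1328 -0.1281 -0.1246]
mid 88 [-0.1228 -0.1205 -0.1189]
bot 130 [-0.1288 -0.1236 -0.1074]
bot 63 [-0.1311 -0.1268 -0.1246]
bot 78 [-0.1223 -0.1202 -0.1186]
```

View pics/s3.png

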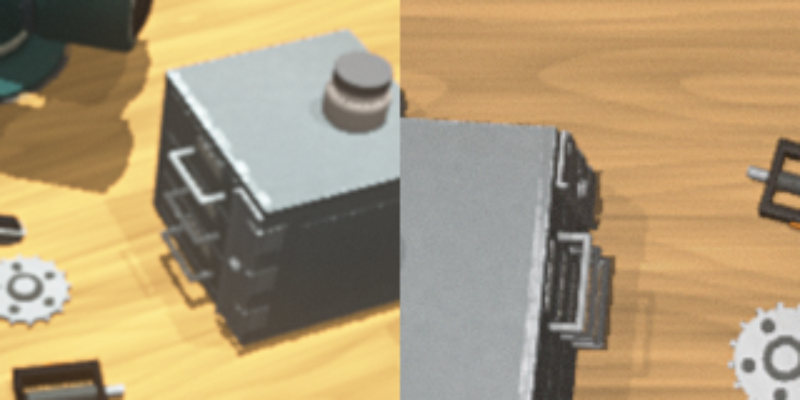

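The bar lies flat: its outer face is at about −127 along its width. The drawers are still home at −120.5, and the bystanders haven't moved.

```bash
python3 -c "
from workcell import hand_in
print(hand_in())"
```

```text
the job is handed in; nothing more can be done
None
```

All three drawers are pushed fully home, the locking bar was then swung flat across their fronts, and the job was handed in at about 16 s with the arm clear; hand-in returned no verdict.

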